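# Test the latching power-off button at the permit desk

### The arm

A 7-joint arm with a two-finger parallel gripper is mounted at the origin on the work surface. World frame = base frame: x ahead of the robot, y to its left, z up, the work surface at z = 0. Lengths are in m, angles in rad, forces in N, time in s.
With the tool pointing down it reaches from about 0.4 to 0.9 m from the base axis. Payload 5.6 kg.
Tool frame: the origin (TCP) lies midway between the tips of the shut fingers; the grasp point (between the pads) lies 19 mm behind it; y points along the fingers, z is the direction in which the jaws open and shut, and the axes are right-handed (so a half turn about y gives the same grasp; the last joint's range is limited). The gripper opens to 92 mm and grips with 3 to 60 N. Pads are 20 mm wide; open, the fingers measure 128 mm over their backs; the gripper's body (75 mm by 189 mm) begins 69 mm behind the grasp point.
Start: joints at [-1.385, 0.468, -0.012, 1.603, 0.006, 1.071, -0.056], TCP at [0.147, 0.633, 0.215] pointing down, gripper open.
Joint ranges: [-2.53, 2.53], [-0.31, 2.02], [-1.57, 1.55], [0.28, 2.44], [-1.29, 4.43], [0.15, 1.84], [-2.92, 2.92]. Speed limits (rad/s): [2.57, 2.57, 3.14, 3.14, 3.14, 3.14, 3.14].

### API

Orientations are given as a 3x3 rotation matrix whose columns are the frame's x, y, z axes.
In Python, from station import env, effector, solver, viewer, workorder, search_frame, tip_of gives the robot as it stands. Calls block until the motion is done:
- env.reach(position, orientation): joint-space move of the TCP to a pose.
- env.movel(position, frame=None, rate=0.15): straight line of the TCP; frame=None keeps the orientation; rate is the mean speed in m/s.
- env.goto_joints(angles): joint-space move.
- effector.release() and effector.grasp(squeeze=None): open the fingers fully, or close them until they stop; squeeze is the grip in N (None keeps the last).
- env.pause(seconds).
- solver.inverse_kinematics(position, orientation): joint angles nearest the present ones, or None.
- env.sense(): the state.
- viewer.read_camera(name): name is "side" or "top" or "wrist"; returns (picture, depth): 384x512x3 uint8, red, green, blue; 384x512 float32, m along the optical axis (not along the pixel's ray), 0 where there is no reading.
- viewer.camera_info(name): a dict with "intrinsics" (3x3 intrinsics, pixels), "dist_coeffs" ([k1, k2, p1, p2, k3] as OpenCV has them; the pictures are not rectified), "eye" and "rotation" of the camera in the world; the wrist camera has in their place "T_tool_cam" (4x4, takes a point from camera to tool coordinates, whose origin is the TCP and whose axes are the tool frame's). Camera axes: x right, y up, looking along -z (the intrinsics and any distortion apply to the point x, -y, -z); pixel columns grow to the right and rows downward; lengths in m; the calibration is good to about 2 mm. A picture is of the moment at which its call begins: read the wrist's pose just before it. camera_info takes no time and is no camera call.
A pose or a line that the arm cannot do raises env.PlanningError and nothing moves.
- workorder.finish_job(): hands the job in, once; it reports no verdict.
Trained networks look in the newest picture that a camera, given by its name, has taken for a name from the list of things; names that differ only in an ending like _2 or _b are one class to them, and where a whole thing is asked for, a point or a joint stands for the part that bears it (a point fixed in the world has none). Each returns a list of dicts, best first, with "score" (0 to 1); they miss things now and then, are a little off and sometimes report something else, mostly with a low value. They report only what shows in the picture. A call takes as long as a camera call. They do not tell look-alikes from the thing itself.
- search_frame(camera, name): "at" ([x, y, z] in m, in world coordinates, good to about 4 mm: the middle of the surface that is visible of it).
- tip_of(camera, name): "at" ([x, y, z] in m, in world coordinates, good to about 4 mm: a listed point, or the origin of a listed thing).
The state is a dict: "t": time; "joint_positions": joint angles; "joint_velocities": joint speeds; "tau": joint torques, N m; "ee_pos": TCP position; "tcp_rot": TCP orientation; "wrist_force": force on the tool from outside, world axes, zero at the start; "moment": the same for the moment, N m; "gripper_width": finger opening in m.
Only numpy, scipy, OpenCV 4.12 (cv2) and the standard library are available. Lean on these libraries where they do the work, as an engineer would, in place of code of your own. Each camera call takes 0.05 s, during which the arm holds its last target.

### The job

Test the emergency power-off button on the yellow box: with the fingertips, gently press the red mushroom head straight down until it latches and stays in, then push its wings round clockwise (seen from above) until the latch lets go, and back away so that the head springs fully up and turns back home. Do not shift or lift the box, and leave the stamp, the mouse and the stapler where they are.

Things in the scene. Friction and masses are not known exactly. Their poses are not given: they have to be found in the camera images.
- station: Loose, weighted (2.1 to 3.2 kg) yellow box on rubber feet, 130 x 130 x 55 mm; origin at the centre of its underside, z up, x and y square to its sides. From the middle of its top rise a black collar (44 mm across, top at 61 mm) and a steel neck (32 mm across, top at 83 mm) that carries the red head on the vertical axis through the origin.
- head_top (a point): Centre of the flat top (34 mm across) of the red mushroom head, 105 mm above the desk when out; it turns with the head, wings along its +y and -y. Head 52 mm across, 20 mm thick. Pressing takes 5 N at first, up to about 12 N; it catches at 8 mm of travel and stays 7.5 mm down when left; hard stop at 10.5 mm.
- wing_left (a point): Mid-height point on the wing on the head's +y side, 45 mm from the axis, 93 mm above the desk when out. Each wing is a straight radial bar, 12 mm thick, 18 mm tall (84 to 102 mm above the desk; 8 mm lower when latched), out to 58 mm from the axis, along the box's y at rest; only the box top (55 mm) lies below. Clockwise pushes this wing to the box's +x.
- wing_right (a point): The same on the opposite wing, on the head's own -y side; turning clockwise pushes it towards the box's -x.
- plunger (a joint): How far the head is pressed in, m: 0 out, about 0.0075 latched and left (press to 0.009 or more to be sure of the catch), 0.0105 hard stop. A spring (5 to 9 N) drives it out.
- head (a joint): Turn of the head, rad, clockwise seen from above: 0 at rest, hard stop at 1.2. The latch lets go at about 0.5; a weak spring (0.015 to 0.05 N m) turns the head back to 0 within about 1 s when it is left.
- stamp: Loose black self-inking hand stamp, 62 x 40 mm foot, 92 mm tall with a white knob; origin at the centre of its underside. Stays where it is.
- mouse: Loose black and grey computer mouse, 105 x 60 x 31 mm; origin at the centre of its underside. Stays where it is.
- stapler: Loose blue stapler, 130 x 34 x 47 mm, long along its x; origin at the centre of its underside. Stays where it is.
Things that resemble listed ones, but are neither listed nor needed, are in the scene too. Of the things like the station, leave any that is brown; of the rest the larger one is meant. What is shaped like the stamp but orange is not meant.

How it is judged:
By the outcome, as a careful person would: the job done as asked, in the order asked, and still so for the second after the job is handed in, with the robot touching nothing.
It also fails if it takes over 48 s, if anything falls off the work surface, if the arm or the gripper's body presses on something with over 40 N, if the wrist force passes 120 N, or if a joint passes its speed limit or range.

## Working session

There is one attempt and no reset: what is moved stays moved. The work goes in short steps, each a Python script; the robot and the scene stay as the last script left them, time stands still between calls to the robot, and variables do not carry over. Pictures are saved under pics/ and viewed, and the job is handed in when it is done.

```bash
ls; mkdir -p pics
cat > h.py <<'E'
from station import env, effector, solver, viewer, workorder, search_frame, tip_of
import numpy as np, cv2
def snap(cam,fn):
    s=env.sense(); p,d=viewer.read_camera(cam); cv2.imwrite('pics/'+fn,p[:,:,::-1]); return s,p,d
E
python3 - <<'E'
from h import *
for c in ['side','top']:
    s,p,d=snap(c,c+'0.png')
    np.save(c+'0d.npy',d); np.save(c+'0p.npy',p)
    for n in ['station','head_top','stamp','wing_left','wing_right','mouse','stapler']:
        for r in (tip_of(c,n)): print(c,n,np.round(r['at'],3),round(r['score'],2))
    i=viewer.camera_info(c); print(i)
s=env.sense();print(s['t'],s['ee_pos'],s['tcp_rot'],s['gripper_width'])
E
```

```text
pics
side station [0.616 0.053 0.001] 0.92
side station [ 0.753 -0.146  0.003] 0.73
side station [0.401 0.098 0.001] 0.57
side head_top [ 0.749 -0.146  0.108] 0.89
side head_top [0.613 0.061 0.106] 0.84
side stamp [ 0.569 -0.108  0.001] 0.63
side stamp [ 0.477 -0.157  0.001] 0.63
side wing_left [ 0.752 -0.19   0.093] 0.92
side wing_left [0.617 0.103 0.088] 0.88
side wing_left [0.436 0.086 0.068] 0.61
side wing_right [0.614 0.008 0.093] 0.87
side wing_right [ 0.746 -0.101  0.095] 0.71
side wing_right [0.372 0.113 0.066] 0.63
side mouse [0.624 0.231 0.003] 0.74
side stapler [ 0.783  0.06  -0.001] 0.73
{'intrinsics': array([[462.03535557,   0.        , 258.00608987],
       [  0.        , 462.03535557, 186.47897226],
       [  0.        ,   0.        ,   1.        ]]), 'dist_coeffs': array([0.01045248, 0.        , 0.        , 0.        , 0.        ]), 'eye': array([ 0.34653567, -0.59234693,  0.85571943]), 'rotation': array([[ 0.94682457,  0.22842783, -0.22659205],
       [-0.32149375,  0.69978149, -0.63792448],
       [ 0.01284522,  0.6768505 ,  0.73600843]])}
top station [ 0.748 -0.151
[... 584 characters left out ...]
0.06  -0.002] 0.92
{'intrinsics': array([[461.19295564,   0.        , 257.85850715],
       [  0.        , 461.19295564, 184.5231519 ],
       [  0.        ,   0.        ,   1.        ]]), 'dist_coeffs': array([-0.16718888,  0.        ,  0.        ,  0.        ,  0.        ]), 'eye': array([0.39935994, 0.06037614, 1.03676333]), 'rotation': array([[-0.0673314 ,  0.97716692, -0.20152245],
       [-0.99772965, -0.06623137,  0.01220427],
       [-0.00142149,  0.20188665,  0.97940786]])}
0.8 [0.14749014 0.6330948  0.2146251 ] [[ 9.73916876e-01  5.20805474e-05  2.26905083e-01]
 [-2.26905088e-01  1.21427025e-04  9.73916868e-01]
 [ 2.31697145e-05 -9.99999991e-01  1.30077170e-04]] 0.09175719891004375
```

View pics/side0.png

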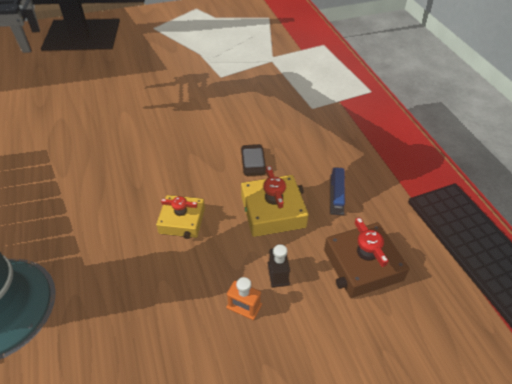

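View pics/top0.png

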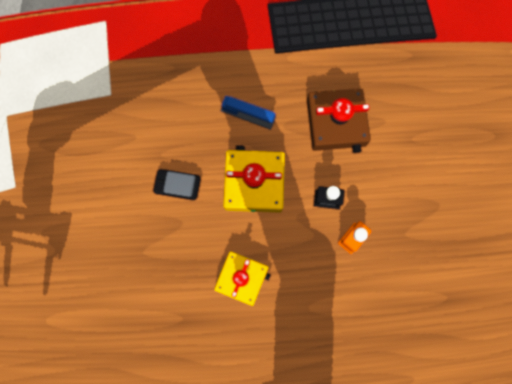

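Candidates for the station:
- Large yellow box: side (275,205), top (254,180).
- Small yellow box: side (181,215), top (241,278).
- Brown box: side (367,258), top (339,118).

By the description, the larger yellow one is meant. I'll check it in a close crop and measure it.

```bash
cat >> h.py <<'E'
def cloud(cam,d):
    i=viewer.camera_info(cam); K=i['intrinsics']; h,w=d.shape
    u,v=np.meshgrid(np.arange(w),np.arange(h))
    n=cv2.undistortPoints(np.stack([u,v],-1).reshape(-1,1,2).astype(np.float64),K,i['dist_coeffs']).reshape(h,w,2)
    c=np.stack([n[...,0]*d,-n[...,1]*d,-d],-1)
    return c@i['rotation'].T+i['eye']
def measure(cam,p,d,c0=(0.617,0.055)):
    X=cloud(cam,d); hsv=cv2.cvtColor(p,cv2.COLOR_RGB2HSV)
    near=(np.hypot(X[...,0]-c0[0],X[...,1]-c0[1])<0.11)&(d>0)
    yel=near&(hsv[...,0]>20)&(hsv[...,0]<35)&(hsv[...,1]>150)&(abs(X[...,2]-0.055)<0.008)
    red=near&((hsv[...,0]<8)|(hsv[...,0]>172))&(hsv[...,1]>130)&(X[...,2]>0.07)
    r=cv2.minAreaRect(X[yel][:,:2].astype(np.float32)*1000)
    print(cam,'box rect mm',np.round(r[0],1),np.round(r[1],1),round(r[2],2),'z',np.median(X[yel][:,2]).round(4),yel.sum())
    R=X[red]; rr=cv2.minAreaRect(R[:,:2].astype(np.float32)*1000)
    print(' red rect',np.round(rr[0],1),np.round(rr[1],1),round(rr[2],2),'z max/95',np.round(np.percentile(R[:,2],[80,90,95,99]),4),red.sum())
E
python3 - <<'E'
from h import *
for c in ['top','side']:
    measure(c,np.load(c+'0p.npy'),np.load(c+'0d.npy'))
a=np.load('top0p.npy')[130:230,200:310]; b=np.load('side0p.npy')[155:245,225:325]
f=lambda q:cv2.resize(q,(390,390),interpolation=cv2.INTER_CUBIC)
cv2.imwrite('pics/crop0.png',np.hstack([f(a),f(b)])[:,:,::-1])
E
```

```text
top box rect mm [614.2  56.3] [128.5 130.1] 84.01 z 0.0557 2604
 red rect [612.1  56.8] [ 47.4 102. ] 17.08 z max/95 [0.1065 0.1072 0.1079 0.1086] 495
side box rect mm [615.4  55.3] [129.3 129. ] 83.7 z 0.0557 1825
 red rect [613.9  52.8] [102.4  45.3] 62.88 z max/95 [0.1059 0.1067 0.1075 0.1086] 352
```

View pics/crop0.png

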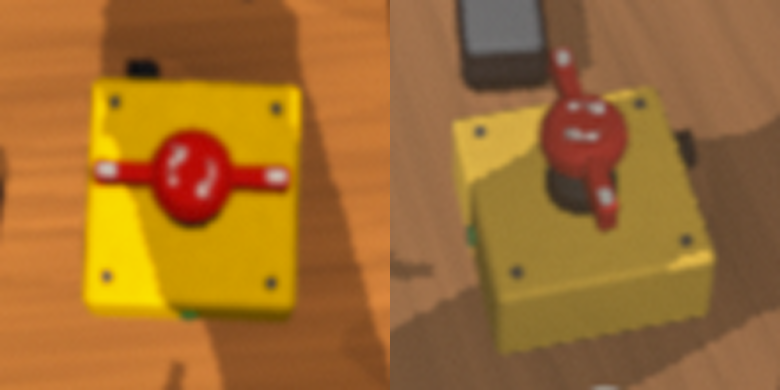

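The crop confirms the large yellow box. Its centre is at about (0.615, 0.056), the wings are at rest along box y, and the yaw is about -6°. Next I move above it with the fingers shut, then press.

```bash
cat >> h.py <<'E'
C=np.array([0.615,0.056]); W=np.deg2rad(84.0)
def rot(th):
    z=np.array([np.cos(th),np.sin(th),0]); y=np.array([0,0,-1.]); return np.stack([np.cross(y,z),y,z],1)
def st(tag=''):
    s=env.sense(); z=s['tcp_rot'][:,2]
    print(tag,'t%.2f'%s['t'],'p',np.round(s['ee_pos'],4),'th%.3f'%np.arctan2(z[1],z[0]),'F',np.round(s['wrist_force'],1),'M',np.round(s['moment'],2),'q7 %.2f'%s['joint_positions'][6],'w%.3f'%s['gripper_width'],flush=True); return s
E
python3 - <<'E'
from h import *
st()
for th in (W+.55,W+.55-np.pi):
    q=solver.inverse_kinematics([*C,0.17],rot(th)); print(th,None if q is None else np.round(q,2))
th=W+.55
env.reach([*C,0.17],rot(th)); st('above')
effector.grasp(10); st('shut')
E
```

```text
t0.80 p [0.1475 0.6331 0.2146] th1.342 F [0.5 0.4 0.6] M [-0.05  0.01 -0.  ] q7 -0.06 w0.092
2.016076571675237 [-0.38  0.47  0.31  1.74 -0.17  0.96  2.02]
-1.1255160819145562 [-0.68  0.54  0.73  1.76 -0.42  1.   -0.91]
above t3.43 p [0.6149 0.0572 0.17  ] th2.018 F [ 0.3 -0.3 -0.3] M [0.09 0.01 0.01] q7 2.01 w0.092
shut t4.78 p [0.615 0.056 0.17 ] th2.016 F [ 0.5  0.3 -0.3] M [ 0.01  0.03 -0.03] q7 2.02 w0.000
```

Run:
```python
from h import *
env.movel([*C,0.112],rate=0.1); st()
z=0.108; 
while z>0.0945:
    env.movel([*C,z],rate=0.02); s=st('press')
    if abs(s['wrist_force'][2])>22: print('stop'); break
    z-=0.002 if z>0.099 else 0.001
```

```text
t5.51 p [0.6154 0.0559 0.1123] th2.016 F [-0.1 -0.  -0. ] M [0.07 0.02 0.  ] q7 2.04 w0.000
press t5.86 p [0.6151 0.056  0.1082] th2.016 F [ 0.6 -0.3 -0.5] M [-0.02  0.01 -0.02] q7 2.04 w0.000
press t6.11 p [0.6149 0.056  0.1059] th2.016 F [-0.4 -0.6 -0.1] M [ 0.08 -0.01  0.09] q7 2.04 w0.001
press t6.36 p [0.6153 0.056  0.1045] th2.016 F [-1.5 -0.8  4.7] M [0.03 0.26 0.05] q7 2.04 w0.000
press t6.61 p [0.6153 0.056  0.1027] th2.016 F [-1.3 -0.2  5.8] M [0.   0.4  0.01] q7 2.04 w0.001
press t6.86 p [0.6153 0.056  0.1008] th2.016 F [-1.9 -0.3  6.1] M [ 0.06  0.3  -0.03] q7 2.04 w0.000
press t7.11 p [0.6153 0.056  0.0986] th2.016 F [-2.1 -0.   6.3] M [-0.02  0.34  0.04] q7 2.04 w0.001
press t7.36 p [0.6153 0.056  0.0976] th2.016 F [-1.   0.3  5.1] M [0.03 0.3  0.03] q7 2.04 w0.001
press t7.61 p [0.6154 0.056  0.0968] th2.016 F [-2.2  0.6  7.6] M [0.01 0.42 0.01] q7 2.04 w0.000
press t7.86 p [0.6154 0.056  0.0959] th2.016 F [-2.2 -0.5  7.1] M [0.03 0.53 0.01] q7 2.04 w0.001
```

Run:
```python
from h import *
env.movel([*C,0.0944],rate=0.02); st('press')
env.pause(0.2); st('hold')
env.movel([*C,0.150],rate=0.08); st('up')
env.pause(0.1)
for c in ['top','side']:
    s,p,d=snap(c,c+'1.png'); 
    for n in ['head_top','wing_left','station']:
        for r in tip_of(c,n): 
            if np.hypot(*(np.array(r['at'][:2])-C))<.08: print(c,n,np.round(r['at'],4),round(r['score'],2))
    measure(c,p,d)
```

```text
press t8.11 p [0.6154 0.056  0.0954] th2.016 F [-0.9  0.7  7.9] M [-0.01  0.52 -0.01] q7 2.04 w0.000
hold t8.31 p [0.6154 0.056  0.0954] th2.016 F [-1.5  0.   7.7] M [ 0.07  0.5  -0.04] q7 2.04 w0.001
up t9.15 p [0.6146 0.0561 0.1497] th2.016 F [-0.5  0.3  0.2] M [ 0.01  0.04 -0.  ] q7 2.02 w0.001
top box rect mm [0. 0.] [0. 0.] 0.0 z nan 0
  return _methods._mean(a, axis=axis, dtype=dtype,
  ret = ret.dtype.type(ret / rcount)
Traceback (most recent call last):
  File "h.py", line 19, in measure
    print(' red rect',np.round(rr[0],1),np.round(rr[1],1),round(rr[2],2),'z max/95',np.round(np.percentile(R[:,2],[80,90,95,99]),4),red.sum())
                                                                                             ~~~~~~~~~~~~~^^^^^^^^^^^^^^^^^^^^^^
IndexError: index -1 is out of bounds for axis 0 with size 0
```

Run:
```python
from h import *
s,p,d=snap('side','side1.png')
for n in ['head_top','wing_left','wing_right','station']:
    for r in tip_of('side',n):
        if np.hypot(*(np.array(r['at'][:2])-C))<.08: print(n,np.round(r['at'],4),round(r['score'],2))
try: measure('side',p,d)
except Exception as e: print(e)
s,p,d=snap('wrist','wrist1.png')
i=viewer.camera_info('wrist'); T=i['T_tool_cam']; K=i['intrinsics']
h,w=d.shape;u,v=np.meshgrid(np.arange(w),np.arange(h))
n=cv2.undistortPoints(np.stack([u,v],-1).reshape(-1,1,2).astype(float),K,i['dist_coeffs']).reshape(h,w,2)
X=np.stack([n[...,0]*d,-n[...,1]*d,-d],-1)@T[:3,:3].T+T[:3,3]
X=X@s['tcp_rot'].T+s['ee_pos']; np.save('w1.npy',X)
hsv=cv2.cvtColor(p,cv2.COLOR_RGB2HSV); red=((hsv[...,0]<8)|(hsv[...,0]>172))&(hsv[...,1]>130)&(d>0)&(np.hypot(X[...,0]-C[0],X[...,1]-C[1])<.07)
print(red.sum(), np.histogram(X[red][:,2],np.arange(.06,.12,.004)))
```

```text
head_top [0.6127 0.0572 0.0985] 0.91
wing_left [0.6192 0.1008 0.0817] 0.69
wing_right [0.6103 0.0076 0.0854] 0.57
station [0.6155 0.0564 0.0018] 0.72
side box rect mm [615.3  55.7] [130.4 128.9] 84.4 z 0.0557 1829
 red rect [624.8  55.9] [ 67.7 114.4] 0.93 z max/95 [0.099  0.1    0.1009 0.5004] 372
4407 (array([  18,    0,    0,    0,    1,   33,  147,  221, 1706, 2231,    4,
          0,    0,    0]), array([0.06 , 0.064, 0.068, 0.072, 0.076, 0.08 , 0.084, 0.088, 0.092,
       0.096, 0.1  , 0.104, 0.108, 0.112, 0.116]))
```

View pics/side1.png

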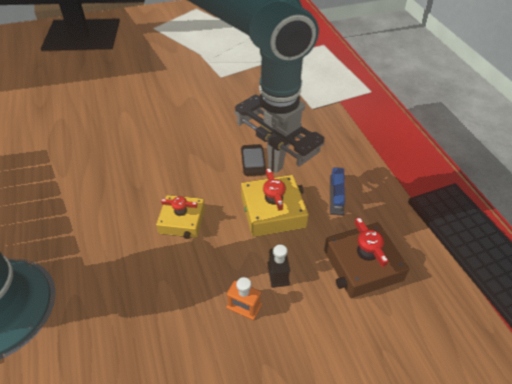

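```bash
ls pics
```

```text
crop0.png
side0.png
side1.png
top0.png
top1.png
wrist1.png
```

View pics/wrist1.png

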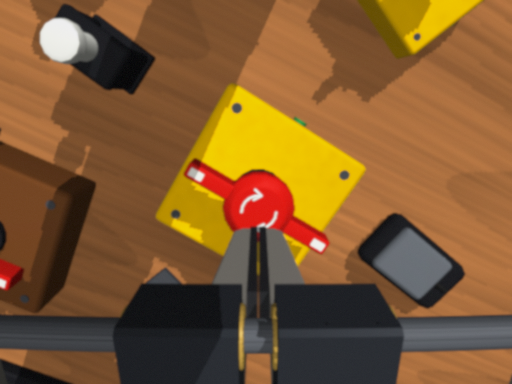

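Side and wrist views: the head is latched. Its top went from about 0.106 to 0.098 m, the wings are still along box y, and the box hasn't moved. Next I open the fingers, straddle the wings and turn.

Run:
```python
from h import *
effector.release(); st('open')
env.movel([*C,0.112],rate=0.12); st('mid')
env.movel([*C,0.0735],rate=0.06); st('low')
env.movel([*C,0.0735],rot(W+.48)); st('rot')
```

```text
open t11.12 p [0.615 0.056 0.15 ] th2.016 F [-0.2  0.2  0.1] M [0.04 0.03 0.01] q7 2.02 w0.092
mid t11.59 p [0.6149 0.0559 0.1117] th2.016 F [-1.  -0.   0.3] M [ 0.02 -0.01 -0.04] q7 2.04 w0.092
low t12.38 p [0.6152 0.056  0.0736] th2.016 F [ 0.6  0.8 -0.5] M [ 0.09 -0.03 -0.04] q7 2.05 w0.092
rot t12.63 p [0.6153 0.0561 0.0739] th1.948 F [ 0.9 -1.1  0.3] M [0.07 0.01 0.01] q7 2.00 w0.092
```

Run:
```python
from h import *
for o in list(np.arange(.42,-0.34,-0.06))+[-0.35]:
    env.movel([*C,0.0735],rot(W+o)); s=st('o%.2f'%o)
    if np.linalg.norm(s['wrist_force'])>12 or abs(s['moment'][2])>1.2: print('stop'); break
env.pause(.2)
s,p,d=snap('side','side2.png'); 
for n in ['head_top','wing_left','wing_right']:
    for r in tip_of('side',n):
        if np.hypot(*(np.array(r['at'][:2])-C))<.08: print(n,np.round(r['at'],4),round(r['score'],2))
snap('wrist','wrist2.png')
```

```text
o0.42 t12.88 p [0.6151 0.0561 0.0737] th1.889 F [ 0.3 -0.2  0.3] M [ 0.06  0.01 -0.08] q7 1.95 w0.092
o0.36 t13.13 p [0.615  0.056  0.0735] th1.829 F [ 0.3 -0.4  1.2] M [ 0.04  0.02 -0.04] q7 1.90 w0.092
o0.30 t13.38 p [0.615  0.056  0.0735] th1.769 F [ 0.2 -0.  -0.1] M [ 0.   -0.02 -0.04] q7 1.85 w0.092
o0.24 t13.63 p [0.6151 0.056  0.0735] th1.709 F [ 0.1 -0.6 -0.8] M [ 0.02  0.01 -0.03] q7 1.80 w0.092
o0.18 t13.88 p [0.6148 0.056  0.0734] th1.649 F [-0.1  0.1  0.5] M [0.02 0.16 0.04] q7 1.75 w0.092
o0.12 t14.13 p [0.6151 0.056  0.0736] th1.589 F [ 0.2  0.8 -0.4] M [-0.01  0.15 -0.  ] q7 1.70 w0.092
o0.06 t14.38 p [0.6153 0.056  0.0736] th1.529 F [ 1.1  0.4 -0.4] M [ 0.03 -0.01 -0.02] q7 1.65 w0.092
o0.00 t14.63 p [0.615  0.056  0.0735] th1.469 F [-0.6  0.4  1.1] M [0.05 0.13 0.01] q7 1.60 w0.092
o-0.06 t14.88 p [0.6151 0.0561 0.0735] th1.409 F [-0.5  0.5 -0.3] M [0.06 0.15 0.05] q7 1.55 w0.092
o-0.12 t15.13 p [0.6152 0.056  0.0736] th1.349 F [-1.  -0.1  1.5] M [0.11 0.13 0.01] q7 1.50 w0.092
o-0.18 t15.38 p [0.6151 0.0561 0.0735] th1.289 F [-0.3  0.5  0.6] M [0.12 0.13 0.02] q7 1.45 w0.091
o-0.24 t15.63 p [0.6151 0.056  0.0735] th1.229 F [-0.2  0.6  0.3] M [0.11 0.1  0.08] q7 1.40 w0.092
o-0.30 t15.88 p [0.6151 0.056  0.0735] th1.169 F [0.7 0.1 1. ] M [0.17 0.09 0.1 ] q7 1.35 w0.092
o-0.35 t16.13 p [0.6151 0.056  0.0735] th1.119 F [0.6 1.4 0. ] M [0.12 0.11 0.03] q7 1.31 w0.092
wing_right [0.5814 0.0228 0.0954] 0.43
```

```bash
python3 -c "
import cv2,numpy as np
a=cv2.imread('pics/side2.png')[110:250,200:350]; b=cv2.imread('pics/wrist2.png')
cv2.imwrite('pics/c2.png',np.hstack([cv2.resize(a,(390,384),interpolation=2),cv2.resize(b,(400,384))]))"
```

```text
(no output)
```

View pics/c2.png

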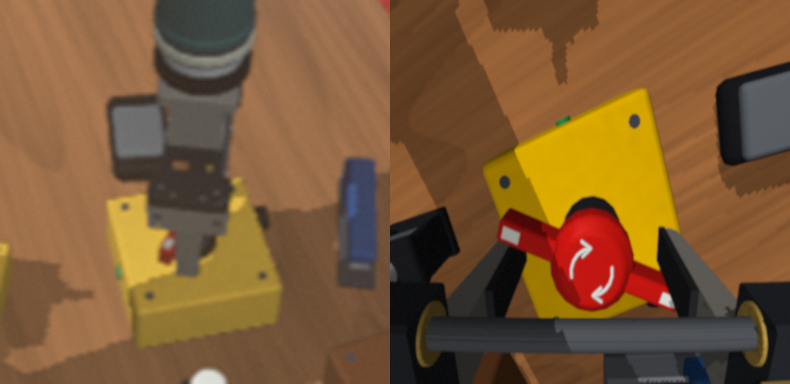

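The head has turned about 0.69 rad clockwise and risen: wing_right reads z = 0.095. Next I turn the fingers back off the wings, lift away and check.

Run:
```python
from h import *
for o in np.arange(-.2,0.56,0.15):
    env.movel([*C,0.0735],rot(W+o))
st('back')
env.pause(0.3)
env.movel([*C,0.20],rate=0.12); st('up')
env.goto_joints([-1.385, 0.468, -0.012, 1.603, 0.006, 1.071, -0.056]); st('home')
for c in ['top','side']:
    s,p,d=snap(c,c+'3.png'); 
    for n in ['head_top','wing_left','wing_right','stamp','mouse','stapler']:
        for r in tip_of(c,n): print(c,n,np.round(r['at'],4),round(r['score'],2))
    measure(c,p,d)
a=cv2.imread('pics/top3.png')[80:310,140:380]; b=cv2.imread('pics/side3.png')[120:330,150:410]
cv2.imwrite('pics/c3.png',np.hstack([cv2.resize(q,(390,390),interpolation=2) for q in (a,b)]))
```

```text
back t18.38 p [0.615  0.056  0.0735] th2.010 F [-0.3  0.7  0.6] M [ 0.03 -0.03 -0.02] q7 2.05 w0.092
up t19.88 p [0.6144 0.056  0.1991] th2.016 F [ 0.6 -0.3  0.3] M [ 0.02 -0.01 -0.01] q7 2.01 w0.092
home t22.51 p [0.1484 0.6327 0.2141] th1.341 F [-0.3 -0.1  1. ] M [ 0.03  0.05 -0.03] q7 -0.06 w0.092
top head_top [0.6136 0.054  0.1005] 0.97
top head_top [ 0.7506 -0.1443  0.1042] 0.93
top head_top [0.4072 0.1011 0.078 ] 0.87
top wing_left [ 0.7526 -0.1913  0.0972] 0.88
top wing_left [0.6217 0.1042 0.0953] 0.78
top wing_left [0.4361 0.0835 0.0637] 0.58
top wing_right [0.6089 0.0124 0.0946] 0.74
top wing_right [ 0.7453 -0.1051  0.0922] 0.65
top wing_right [0.3748 0.1115 0.0671] 0.64
top stamp [ 0.4775 -0.1597  0.0022] 0.72
top stamp [0.6199 0.1006 0.0934] 0.61
top stamp [ 5.658e-01 -1.077e-01 -4.000e-04] 0.57
top mouse [ 0.6191  0.2355 -0.0059] 0.91
top stapler [ 0.7879  0.0569 -0.0009] 0.58
top box rect mm [614.5  56.3] [128.8 130.3] 83.94 z 0.0557 2609
 red rect [612.1  56.6] [ 47.2 102. ] 17.59 z max/95 [0.1063 0.1072 0.1079 0.1094] 489
side head_top [ 0.7493 -0.1485  0.1091] 0.81
side head_top [0.6121 0.0584 0.1063] 0.79
side head_top [0.4051 0.0963 0.0746] 0.78
side wing_left [0.4341 0.0822 0.0678] 0.77
side wing_left [ 0.751  -0.1912  0.0934] 0.64
side wing_left [0.6187 0.1009 0.0903] 0.58
side wing_right [0.3714 0.113  0.0684] 0.85
side wing_right [0.6102 0.0118 0.0932] 0.65
side wing_right [ 0.7478 -0.1001  0.0969] 0.56
side stamp [ 5.672e-01 -1.078e-01  5.000e-04] 0.8
side stamp [ 0.4752 -0.1559 -0.0007] 0.71
side mouse [ 0.6224  0.2319 -0.0018] 0.97
side stapler [ 0.7808  0.0579 -0.0013] 0.69
side box rect mm [615.2  54.8] [130.4 128.8] 84.39 z 0.0557 1818
 red rect [612.9  51. ] [102.7  45.2] 63.39 z max/95 [0.106  0.107  0.1076 0.1087] 353
```

View pics/c3.png

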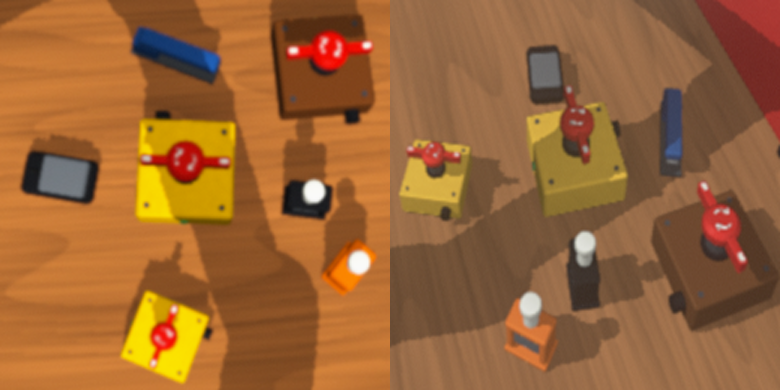

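The final views show the head fully up, with its top at about 0.106 m as at the start. The wings are back along box y, and the box and its neighbours haven't moved. I'm handing the job in.

Run:
```python
from h import *
print(workorder.finish_job())
```

```text
the job is handed in; nothing more can be done
None
```

The emergency button on the large yellow box was pressed until it latched, released by turning its wings clockwise, and is back up and home. I handed the job in at about 22.6 s of the 48 s allowed; no verdict is reported.

- **Press:** I pressed the head straight down with the fingers shut, about 9.6 mm at no more than about 8 N. It stayed latched when I lifted off, with the top about 7–8 mm lower in the side and wrist pictures.
- **Turn:** I straddled the wings with the fingers open and turned them about 0.69 rad clockwise. The latch let go: one wing read 0.095 m high, back at its "out" height. The other points were hidden by the gripper in that view, so this rests on one low-score (0.43) detection and the wrist picture.
- **Last checks:** The head top is back at the starting height and the wings lie along the box's y. The box is within about 0.5 mm and 0.7° of where it was. The stamp, mouse and stapler are where they were, within the detectors' accuracy of about 4 mm. The arm is back at its start pose, touching nothing.
- **Disagreements:** After the press the top camera's view was blocked by the arm, so that check used the side and wrist cameras only. In the last top picture the detector also reported a stamp on a wing of the button, which the picture shows to be false.

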